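Load the parts washer and shut it by breaking its lid stay

TASK

Open the parts washer: raise its lid and push the knee of the folding side stay through straight until it locks, so that the lid stays up by itself. Then lay the rectangular aluminium valve block, bores up and with its long side along the stop nearest the washer's handle side, on the slanted rack inside so that it ends up fully home in the rack's low corner against both stops. Finally break the stay's knee and let the lid come down gently until it is shut over the block; leave everything else on the bench where it is.

Things in the scene. Friction and masses are not known exactly. Their poses are not given: they have to be found in the camera images.
- wash_box: The parts washer: open steel box 220 (x) x 260 (y) x 85 mm high, walls 4 mm, fixed to the bench. Origin: centre of its underside; x points from the handle side (front, nearer the robot) to the hinge side, y to the side that carries the stay, z up. Its lid, 6 mm thick, is a steel frame with a clear pane; hinge axis along y at x = +110, z = 85 mm.
- lid (a joint): Lid angle, rad: 0 shut, grows as it opens; about 1.31 (the most it opens) with the stay straight. The lid weighs 0.8 kg; its hinge has a damper, so that, let go, it sinks shut by itself in 2 to 5 s unless the stay holds it; raising it takes 4 to 10 N at the handle.
- lid_hinge (a point): Point on the lid's hinge axis, mid-width, 85 mm above the bench. Its axes turn with the lid; with the lid shut they are those of the washer.
- handle (a point): Middle of the lid's handle: a level round bar 12 mm thick, 110 mm long along the washer's y, held 45 mm off the lid's free edge (39 mm free between) by thin arms 52 mm either side of the middle. It runs on a circle of 265 mm radius about the hinge axis: 88 mm above the bench with the lid shut, about 342 mm open. Its axes turn with the lid.
- knee (a joint): Angle between the stay's two links, rad: about 2.8 folded (lid shut), 0 straight, -0.16 at the stop past straight, where it is locked and carries the lid. The knee is stiff: let go between about 0.4 and 0 the lid stays but is not locked; broken beyond about 0.7 the lid sinks by itself. Near straight the knee bar moves about 5 mm per 0.1 rad.
- knee_grip (a point): Point on the knee bar: a round level bar 16 mm thick standing out from the stay's knee along the washer's y, to push the knee by; its free part runs from 40 mm nearer the washer to 20 mm beyond this point, which is 204 mm from the washer's middle plane. Stay straight: at washer x about +19, z about 137 mm. Knee folds along (x 0.85, z -0.52) and locks about 8 mm the other way.
- rack: Slanted slippery white plate 145 x 145 mm in the washer with dark stops 18 mm high along its two low edges. Origin: low corner, on the plate at the stops' inner faces (washer x -85, y -105, z 12 mm). x runs uphill away from the handle side; y uphill along the stop nearest the handle side; z is the plate's normal. Each axis rises 14 degrees; a block let go slides into the corner.
- valve_block: The part to wash: plain aluminium block 42 (x) x 60 (y) x 32 mm high (z) with dark bores in its top, about 0.26 kg. Origin: centre of its underside. Home: x = 21 mm, y = 30 mm, z = 0 in the rack's frame, its y along the rack's y (either way round).
- bearing_cup: Bystander: stepped round aluminium cup, 72 mm wide, 36 mm high; origin centre of underside.
- flange: Bystander: flat steel ring 72 mm wide, 14 mm high; origin centre of underside.
- spray_can: Bystander: can 64 mm wide, 170 mm high; origin centre of underside.
- tub: Bystander: white plastic tub 110 mm wide, 70 mm high; origin centre of underside.
- wrench: Bystander: steel wrench 170 mm long lying on the bench; origin centre of underside.
- jar: Bystander: amber jar 60 mm wide, 80 mm high; origin centre of underside.
- stay_pivot (a point): Lower pivot of the stay on the washer's +y side, at washer x = -35, z = 50 mm. From here two steel links of 103 mm each, joined at the knee, run to a pivot on the lid's edge 145 mm from the hinge.
There are look-alikes about, which are no part of the job. Leave any purple or red look-alike of the valve_block alone.

How it is judged:
By the outcome, as a careful person would: the job done as asked, in the order asked, and still so for the second after the job is handed in, with the robot touching nothing.
It also fails if it takes over 72 s, if anything falls off the work surface, if the arm or the gripper's body presses on something with over 40 N, if the wrist force passes 120 N, or if a joint passes its speed limit or range.

ROBOT

A 6-joint arm with a two-finger parallel gripper is mounted at the origin on the work surface. World frame = base frame: x ahead of the robot, y to its left, z up, the work surface at z = 0. Lengths are in m, angles in degrees, forces in N, time in s.
With the tool pointing down it reaches from about 0.325 to 0.775 m from the base axis. Payload 5.5 kg.
Tool frame: the origin (TCP) lies at the centre of the arm's flange, where the gripper is bolted on; the fingertips stand 182 mm ahead of it and the grasp point (between the pads) lies 163 mm ahead of it; z points along the fingers, y is the line along which they close (so a half turn about z gives the same grasp; the last joint's range is limited). The gripper opens to 88 mm and grips with 3 to 60 N. Pads are 20 mm wide; open, the fingers measure 115 mm over their backs; the gripper's body (75 mm by 178 mm) begins 61 mm behind the grasp point.
Start: joints at [-67.878, 5.22, 70.514, -0, 104.267, -3.249], TCP at [0.257, -0.542, 0.405] pointing down, gripper open.
Joint ranges: [-164.24, 164.24], [-49.07, 125.15], [9.68, 141.18], [-86.29, 266.29], [3.28, 154.24], [-151.56, 151.56]. Speed limits (degrees/s): [147.25, 147.25, 172.46, 180, 180, 180].

INTERFACE

Orientations are given as [roll, pitch, yaw] about the fixed x, y, z axes, in that order (R = Rz(yaw) Ry(pitch) Rx(roll)).
In Python, from station import r gives the robot as it stands. The module is installed in compiled form; this text tells all that it offers. Calls block until the motion is done:
- r.reach(position, orientation): joint-space move of the TCP to a pose.
- r.servo_line(position, rotation=None, speed=0.15): straight line of the TCP; rotation=None keeps the orientation; speed is the mean speed in m/s.
- r.move_joints(angles): joint-space move.
- r.let_go() and r.grab(squeeze=None): open the fingers fully, or close them until they stop; squeeze is the grip in N (None keeps the last).
- r.wait(seconds).
- r.inverse_kinematics(position, orientation): joint angles nearest the present ones, or None.
- r.sense(): the state.
- r.snapshot(name): name is "side" or "top"; returns a dict with "frame" (400x640x3 uint8, red, green, blue), "fx", "fy", "cx", "cy" (pixels), "R" (3x3) and "t" (3): a world point X has camera coordinates R X + t. Camera axes: x right, y down, z forward; pixel columns grow to the right and rows downward; lengths in m; the calibration is good to about 2 mm. A picture is of the moment at which its call begins. There is no depth.
A pose or a line that the arm cannot do raises r.IKError and nothing moves.
- r.hand_in(): hands the job in; it is judged then, once.
The state is a dict: "clock": time; "joints": joint angles; "joint_vel": joint speeds; "joint_torque": joint torques, N m; "tcp_pos": TCP position; "orientation": TCP orientation; "contact_force": force on the tool from outside, world axes, zero at the start; "torque": the same for the moment, N m; "opening": finger opening in m; "gripper_force": force on a finger pad.
Only numpy, scipy, OpenCV 4.12 (cv2) and the standard library are available. Lean on these libraries where they do the work, as an engineer would, in place of code of your own. Each camera call takes 0.05 s, during which the arm holds its last target. There are 200 camera calls.

## Working session

There is one attempt and no reset: what is moved stays moved. The work goes in short steps, each a Python script; the robot and the scene stay as the last script left them, time stands still between calls to the robot, and variables do not carry over. Pictures are saved under pics/ and viewed, at most 13 in all, crops included, and the job is handed in when it is done.

```bash
mkdir -p pics
python3 - <<'E'
from station import r
import cv2,numpy as np,pickle
for n in("side","top"):
    s=r.snapshot(n); cv2.imwrite(f"pics/{n}0.png",s["frame"][:,:,::-1]); pickle.dump(s,open(f"{n}0.pkl","wb"))
    print(n,s["fx"],s["cx"],s["cy"],np.round(s["R"],4).tolist(),s["t"], -np.array(s["R"]).T@s["t"])
print(r.sense())
E
```

```text
side 373.0287173175253 322.04481782934386 199.10650777418294 [[0.8322, 0.5544, -0.013], [0.2873, -0.4511, -0.845], [-0.4743, 0.6994, -0.5346]] [-0.44325572 -0.06972141  1.45155949] [ 1.0773861  -0.80096098  0.7113806 ]
top 464.74172379317037 316.6258074380815 199.27866077689563 [[0.0131, -0.9998, -0.0141], [-0.987, -0.0106, -0.1604], [0.1602, 0.016, -0.9869]] [0.00735745 0.55945816 1.16002459] [ 0.36621732 -0.00529265  1.23473134]
{'clock': 0.1, 'joints': array([-6.78809624e+01,  5.25697484e+00,  7.05730065e+01,  7.44893089e-04,
        1.04266034e+02, -3.24791346e+00]), 'joint_vel': array([ 0.0292739 , -0.10034361, -0.18942682, -0.0397268 , -0.0760053 ,
       -0.05398378]), 'joint_torque': array([ 4.68836864e-03, -4.47856092e+01, -4.07570565e+01,  7.02607865e-02,
        2.84431118e-02, -1.09251464e-04]), 'tcp_pos': array([ 0.25707486, -0.54219272,  0.40365816]), 'orientation': array([-1.79904180e+02, -6.16096513e-03,  2.53671289e+01]), 'contact_force': array([-1.10008461, -0.55962468, -0.03310412]), 'torque': array([-0.07602371,  0.03000876, -0.06311458]), 'gripper_force': 0.0, 'opening': 0.08760597169377603}
```

View pics/side0.png

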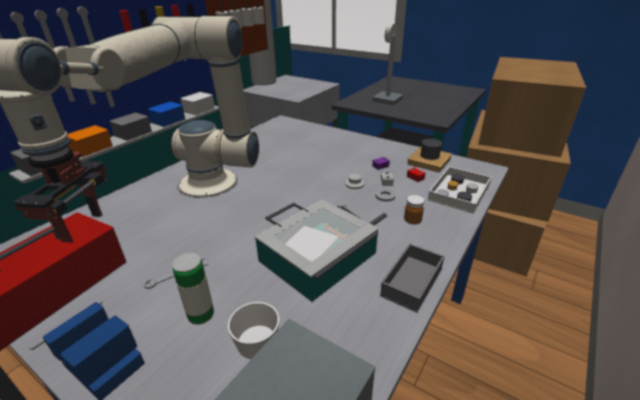

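View pics/top0.png

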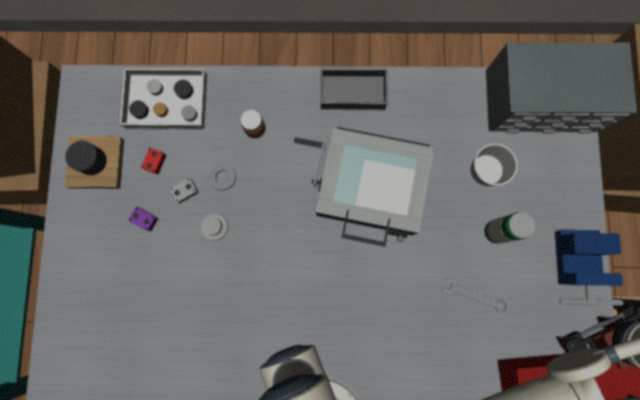

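The pictures show the washer around top (375,185), with its handle at (366,232) and the stay on its left at about (318,183). There are three block candidates in the top view: aluminium (185,189), red (153,161) and purple (143,218). The bare aluminium one fits, and I'll confirm it in an enlarged crop.

Run:
```python
import cv2,numpy as np
t=cv2.imread("pics/top0.png")
a=cv2.resize(t[120:250,290:450],None,fx=4,fy=4,interpolation=cv2.INTER_CUBIC)  #640x520
cv2.imwrite("pics/c1.png",a)
b=cv2.resize(t[160:240,120:245],None,fx=6,fy=6,interpolation=cv2.INTER_CUBIC)
cv2.imwrite("pics/c2.png",b)
```

```text
(no output)
```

View pics/c1.png

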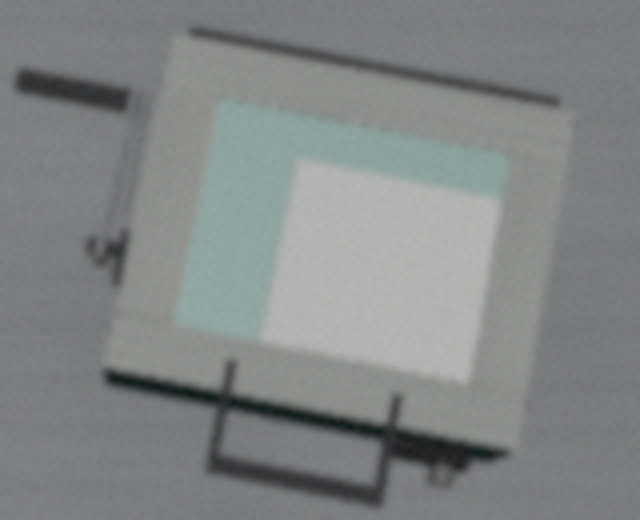

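View pics/c2.png

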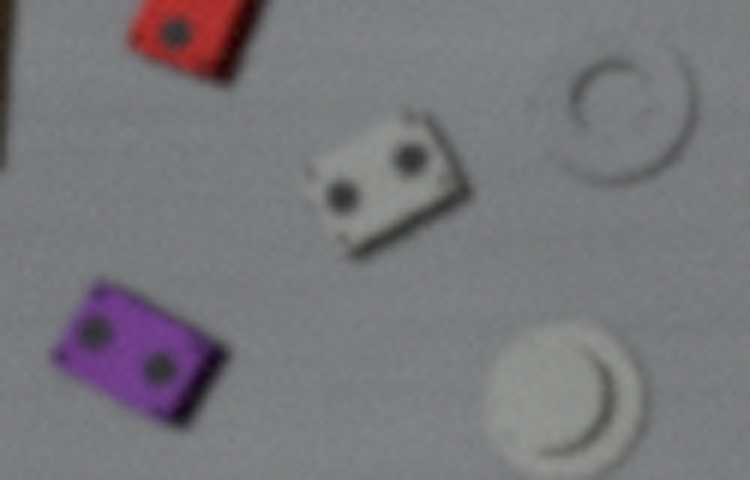

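Crop c2 confirms the block: bare aluminium with bores at about (177.2,192.7) and (188.3,186.2) in the full top picture. The red and purple look-alikes stay put. Crop c1 gives the lid corners and handle ends, so next I fit the poses.

```bash
cat > h.py <<'E'
import numpy as np,pickle,cv2
from scipy.spatial.transform import Rotation as Ro
from scipy.optimize import least_squares
def proj(s,X):
    c=np.asarray(X)@np.array(s["R"]).T+s["t"]; return c[...,:2]/c[...,2:]*[s["fx"],s["fy"]]+[s["cx"],s["cy"]]
def onplane(s,px,z):
    d=np.array(s["R"]).T@np.array([(px[0]-s["cx"])/s["fx"],(px[1]-s["cy"])/s["fy"],1]); o=-np.array(s["R"]).T@s["t"]
    return o+d*(z-o[2])/d[2]
def WT(p,q):  # q=(x,y,yaw)
    return Ro.from_euler('z',q[2]).apply(np.atleast_2d(p))+[q[0],q[1],0]
def tool(zdir,ydir):  # rpy for tool z, closing dir y (world)
    z=np.array(zdir,float);z/=np.linalg.norm(z);y=np.array(ydir,float);y-=z*(y@z);y/=np.linalg.norm(y)
    return Ro.from_matrix(np.c_[np.cross(y,z),y,z]).as_euler('xyz',degrees=True),z
E
python3 - <<'E'
from h import *
from station import r
s=pickle.load(open("top0.pkl","rb"))
px=np.array([[180,36],[572,112],[518,450],[108,370],[212,468],[380,500]])/4+[290,120]
m=np.array([[110,130,91],[110,-130,91],[-110,-130,91],[-110,130,91],[-155,52,90],[-155,-52,90]])/1e3
f=least_squares(lambda q:(proj(s,WT(m,q))-px).ravel(),[.5,-.1,-.1])
q=f.x;print("washer",q,np.degrees(q[2]));print(np.round(f.fun.reshape(-1,2),1))
print("handle",WT([-.155,0,.088],q),"knee",WT([.019,.204,.137],q),"corner",WT([-.085,-.105,.012],q))
b=np.array([[343,196],[410,157]])/6+[120,160]
B=[onplane(s,p,.032) for p in b];print("bores",B,(B[0]+B[1])/2,"long dir deg",np.degrees(np.arctan2(*(B[1]-B[0])[1::-1])))
np.save("q.npy",q)
R=Ro.from_euler('z',q[2])
for dep in(30,45,60,75):
  for sy in(1,-1):
    for th in(0,.65,1.29):
      p=WT([.110-.265*np.cos(th),0,.085+.265*np.sin(th)+.003],q)[0]
      d=np.radians(dep);e,z=tool(R.apply([np.cos(d),0,-np.sin(d)]),sy*R.apply([np.sin(d),0,np.cos(d)]))
      j=r.inverse_kinematics(p-.163*z,e);print(dep,sy,th,None if j is None else np.round(j,0))
E
```

```text
washer [ 0.6025237  -0.13431389 -0.18872596] -10.813200804505593
[[-1.6 -0.3]
 [ 1.3  0.1]
 [ 0.3  0.8]
 [-0.8 -0.1]
 [ 0.5 -0.5]
 [ 0.2 -0.1]]
handle [[ 0.45027588 -0.10523471  0.088     ]] knee [[0.6594583  0.06249935 0.137     ]] corner [[ 0.49933416 -0.22150287  0.012     ]]
bores [array([0.57518678, 0.38261699, 0.032     ]), array([0.59294694, 0.35402724, 0.032     ])] [0.58406686 0.36832211 0.032     ] long dir deg -58.15115220905681
30 1 0 None
30 1 0.65 None
30 1 1.29 [-19. -32. 109.  10.  44. -12.]
30 -1 0 None
30 -1 0.65 None
30 -1 1.29 None
45 1 0 None
45 1 0.65 [-22. -49. 121.   8.  64. -11.]
45 1 1.29 [-18. -23.  95.   6.  63.  -8.]
45 -1 0 None
45 -1 0.65 None
45 -1 1.29 None
60 1 0 [-21. -46. 131.   6.  66. -11.]
60 1 0.65 [-19. -35. 108.   4.  77.  -8.]
60 1 1.29 [-17. -11.  80.   3.  81.  -6.]
60 -1 0 None
60 -1 0.65 None
60 -1 1.29 None
75 1 0 [-19. -30. 118.   2.  78.  -8.]
75 1 0.65 [-18. -21.  95.   2.  91.  -7.]
75 1 1.29 [-16.   2.  64.   1.  98.  -5.]
75 -1 0 None
75 -1 0.65 None
75 -1 1.29 None
```

```bash
cat >> h.py <<'E'
q=np.load("q.npy");RW=Ro.from_euler('z',q[2])
def w(x,y,z): return WT([x,y,z],q)[0]
def hp(th): return w(.110-.265*np.cos(th),0,.085+.265*np.sin(th)+.003*np.cos(th))
D=np.radians(60);HE,HZ=tool(RW.apply([np.cos(D),0,-np.sin(D)]),RW.apply([np.sin(D),0,np.cos(D)]))
E
python3 - <<'E'
from h import *
from station import r
s=pickle.load(open("side0.pkl","rb"))
print("side proj handle ends",proj(s,[w(-.155,.052,.088),w(-.155,-.052,.088)]).round(1),"lid corners",proj(s,[w(a,b,.091) for a in(-.11,.11) for b in(-.13,.13)]).round(1).tolist())
g=hp(0)-(.163+.006-.0)*HZ   # bar 6 mm nearer the tips
r.reach(g-.08*HZ,HE); r.servo_line(g,speed=.1)
a=r.sense();print(a["clock"],a["contact_force"].round(1))
r.grab(25);a=r.sense();print(a["clock"],a["opening"],a["gripper_force"],a["contact_force"].round(1))
s=r.snapshot("side");cv2.imwrite("pics/g1.png",cv2.resize(s["frame"][130:300,200:420,::-1],None,fx=3.5,fy=3.5,interpolation=cv2.INTER_CUBIC))
E
```

```text
side proj handle ends [[292.3 203.2]
 [265.6 217.3]] lid corners [[253.0, 235.0], [320.5, 197.9], [309.3, 274.6], [376.8, 226.8]]Traceback (most recent call last):
  File "<stdin>", line 6, in <module>
station.IKError: the arm cannot take that pose within its joint ranges
```

Run:
```python
from h import *
from station import r
g=hp(0)-(.163+.006)*HZ
r.reach(g+[0,0,.1],HE); r.servo_line(g,speed=.1)
a=r.sense();print(a["clock"],a["contact_force"].round(1))
r.grab(25);a=r.sense();print(a["clock"],a["opening"],a["gripper_force"],a["contact_force"].round(1))
s=r.snapshot("side");cv2.imwrite("pics/g1.png",cv2.resize(s["frame"][130:300,200:420,::-1],None,fx=3.5,fy=3.5,interpolation=cv2.INTER_CUBIC))
```

```text
3.0 [-0.1 -0.5 -0.4]
4.1583 0.011374928660887292 25.000314116477966 [ 8.3 -1.1 -2.6]
```

View pics/g1.png

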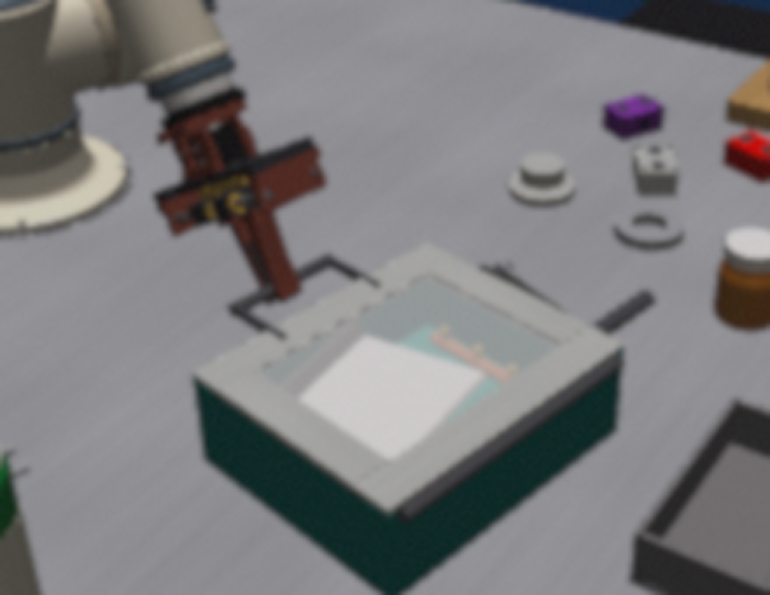

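The gripper holds the handle at crop (280,285), opening 11.4 mm. I'll refit the washer pose with both views and then raise the lid along its arc.

```bash
python3 - <<'E'
from h import *
from station import r
s=pickle.load(open("top0.pkl","rb"));s2=pickle.load(open("side0.pkl","rb"))
px=np.array([[180,36],[572,112],[518,450],[108,370],[212,468],[380,500]])/4+[290,120]
m=np.array([[110,130,91],[110,-130,91],[-110,-130,91],[-110,130,91],[-155,52,90],[-155,-52,90]])/1e3
px2=np.array([[620,350],[400,514],[195,378],[428,245],[328,262],[236,308]])/3.5+[200,130]
f=least_squares(lambda q:np.r_[(proj(s,WT(m,q))-px).ravel(),(proj(s2,WT(m,q))-px2).ravel()],q)
print(f.x,np.degrees(f.x[2]));print(f.fun.reshape(-1,2).round(1).tolist());np.save("q.npy",f.x)
E
python3 - <<'E'
from h import *
from station import r
off=np.zeros(3)
for th in np.linspace(0,1.27,11)[1:]:
    r.servo_line(hp(th)-.169*HZ,rotation=HE,speed=.09)
    a=r.sense();print(round(th,2),round(a["clock"],1),a["contact_force"].round(1),round(a["opening"],4))
    if np.linalg.norm(a["contact_force"])>50: print("STOP");break
E
```

```text
[ 0.606257   -0.13436649 -0.1826033 ] -10.462398310418871
[[-1.9, -1.4], [1.1, -1.6], [0.6, -1.0], [-0.6, -1.2], [0.9, -1.8], [0.6, -1.7], [0.8, -3.0], [-3.3, -1.6], [-1.7, -2.3], [-1.2, -1.8], [-0.8, -1.8], [-1.2, -0.7]]
0.13 4.7 [-11.2   2.9  -2.5] 0.0114
0.25 5.3 [-19.5   4.    0.8] 0.0112
0.38 5.8 [-28.    6.8   7.9] 0.011
0.51 6.3 [-25.7   4.8  11.3] 0.0108
0.64 6.8 [-14.5   2.    8.1] 0.0114
0.76 7.4 [-10.4   0.2   6.7] 0.0111
0.89 7.9 [-6.1 -1.2  5.7] 0.0112
1.02 8.4 [-5.3 -2.9  3.1] 0.0112
1.14 8.9 [-3.5 -4.7  2.5] 0.0116
1.27 9.5 [-2.4 -4.4  1.9] 0.0113
```

Run:
```python
from h import *
from station import r
r.servo_line(hp(1.285)-.169*HZ,rotation=HE,speed=.05)
a=r.sense();print(round(a["clock"],1),a["contact_force"].round(1),a["opening"])
im=[]
for n in("side","top"):
    s=r.snapshot(n);pickle.dump(s,open(n+"1.pkl","wb"))
    print(n,"predicted knee straight/.28:",proj(s,[w(.019,.164,.137),w(.019,.224,.137),w(.031,.164,.130),w(.031,.224,.130)]).round(0).tolist())
    im.append(s["frame"])
a=cv2.resize(im[0][90:250,240:440],(750,600),interpolation=cv2.INTER_CUBIC) # 3.75
b=cv2.resize(im[1][90:250,270:470],(750,600),interpolation=cv2.INTER_CUBIC)
cv2.imwrite("pics/o1.png",a[:,:,::-1]);cv2.imwrite("pics/o2.png",b[:,:,::-1])
```

```text
9.7 [-3.7 -4.2  0.5] 0.010959902887796075
side predicted knee straight/.28: [[361.0, 196.0], [374.0, 189.0], [364.0, 200.0], [377.0, 192.0]]
top predicted knee straight/.28: [[313.0, 154.0], [289.0, 150.0], [314.0, 151.0], [290.0, 146.0]]
```

View pics/o1.png

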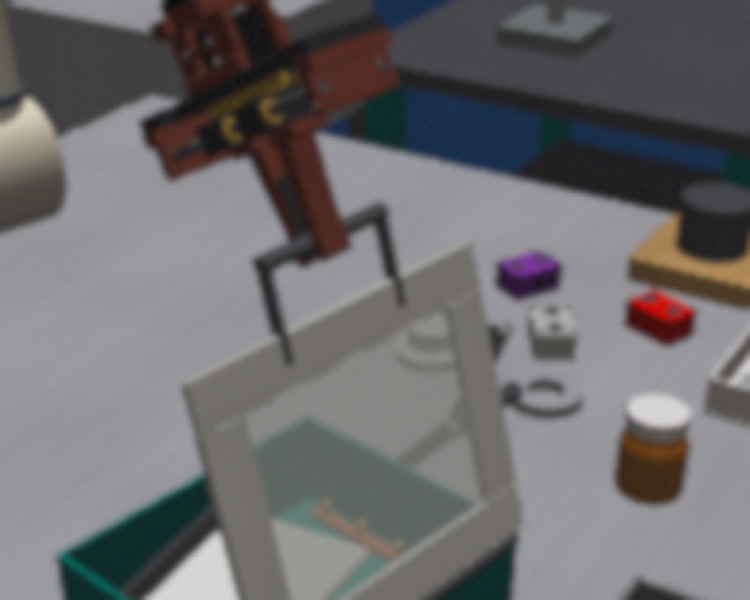

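The knee bar's free end is at side (376.5,194.5), close to the prediction for a knee of about 0.28, which is in the holding range. I'll release the handle, go round to behind the bar and push it to the lock.

```bash
cat >> h.py <<'E'
down=np.array([0,0,-1.])
KE,_=tool(down,RW.apply([1,0,0]))
def kp(x,ztip,y=.212): return w(x,y,ztip+.182)
def fw(a): return RW.inv().apply(a["contact_force"])
E
python3 - <<'E'
from h import *
from station import r
r.let_go();p=r.sense()["tcp_pos"]
p2=p-.07*HZ; r.servo_line(p2,speed=.2)
s=r.snapshot("side");pickle.dump(s,open("side2.pkl","wb"))
for E in(KE,tool(down,-RW.apply([1,0,0]))[0]):
    js=[r.inverse_kinematics(kp(x,z),E) for x,z in((-.03,.33),(.085,.33),(.085,.10))]
    print([None if j is None else j.round(0) for j in js])
    if js[0] is not None and js[2] is not None: break
r.grab(5)
r.reach(kp(-.03,.33),E);r.servo_line(kp(.085,.30),speed=.25);r.servo_line(kp(.085,.10),speed=.2)
a=r.sense();print(a["clock"],fw(a).round(1),a["opening"])
np.save("KE.npy",E)
f0=fw(a);x=.085
while x>.02:
    x-=.003; r.servo_line(kp(x,.10),speed=.05); a=r.sense();f=fw(a)-f0;print(round(x,3),f.round(1),end=' ')
    if f[0]>30: break
print(a["clock"])
E
```

```text
[array([  4.,  12.,  52.,  -0., 116.,  15.]), array([  2.,  33.,  25.,  -0., 122.,  12.]), array([ 2., 26., 58., -0., 96., 12.])]
15.5917 [-0.5  0.7  1. ] 0.00032807991770967507
0.082 [ 0.5  0.1 -1.1] 0.079 [-0.8 -1.1 -0.7] 0.076 [ 0.7 -0.4 -1. ] 0.073 [ 0.3 -1.1 -1. ] 0.07 [-0.  -0.9 -0.6] 0.067 [ 0.2 -1.5 -1.2] 0.064 [ 1.5 -1.7 -0.4] 0.061 [ 0.8 -0.1 -1.2] 0.058 [-0.1 -0.7 -0.6] 0.055 [ 1.5 -0.4 -1.2] 0.052 [ 1.2 -0.4 -1.3] 0.049 [3.2 0.  0. ] 0.046 [7.3 0.  3.2] 0.043 [ 8.4 -1.   5.7] 0.04 [11.2 -0.9  9. ] 0.037 [12.8 -0.7 12.4] 0.034 [14.  -0.9 13.4] 0.031 [ 3.8 -1.1  2.5] 0.028 [14.1 -1.7  2.6] 0.025 [25.7  0.8 -1.8] 0.022 [38.2  3.2 -5.7] 20.8417
```

The force rose to about 14 N, dropped as the knee went over centre, then climbed to a hard stop at 38 N, so it has probably locked. I'll back off and verify with the side picture, then cross-check the block's position in both views.

Run:
```python
from h import *
from station import r
r.servo_line(kp(.085,.10),speed=.15);r.servo_line(kp(.085,.27),speed=.25)
s=r.snapshot("side");t=r.snapshot("top");pickle.dump(s,open("side3.pkl","wb"));pickle.dump(t,open("top3.pkl","wb"))
print("clock",r.sense()["clock"])
print("side est block",[onplane(s,p,.032).round(4) for p in((383.7,175.7),(388.6,173.4))])
# block segmentation in the top view: bright, low saturation
im=t["frame"][165:215,160:210].astype(float); k=cv2.resize(im,None,fx=6,fy=6,interpolation=cv2.INTER_CUBIC)
k2=cv2.resize(s["frame"][155:200,365:410],None,fx=6,fy=6,interpolation=cv2.INTER_CUBIC)
k3=cv2.resize(s["frame"][90:250,250:420],None,fx=2.6,fy=2.6,interpolation=cv2.INTER_CUBIC)
out=np.zeros((420,742,3),np.uint8);out[:300,:300]=np.clip(k,0,255)
k2=k2[:270,:270];out=np.zeros((600,760,3),np.uint8);out[:300,:300]=np.clip(k,0,255);out[305:575,:270]=k2;out[:416,310:752]=k3
cv2.imwrite("pics/m1.png",out[:,:,::-1])
```

```text
clock 22.3417
side est block [array([0.5791, 0.3497, 0.032 ]), array([0.5869, 0.3761, 0.032 ])]
```

View pics/m1.png

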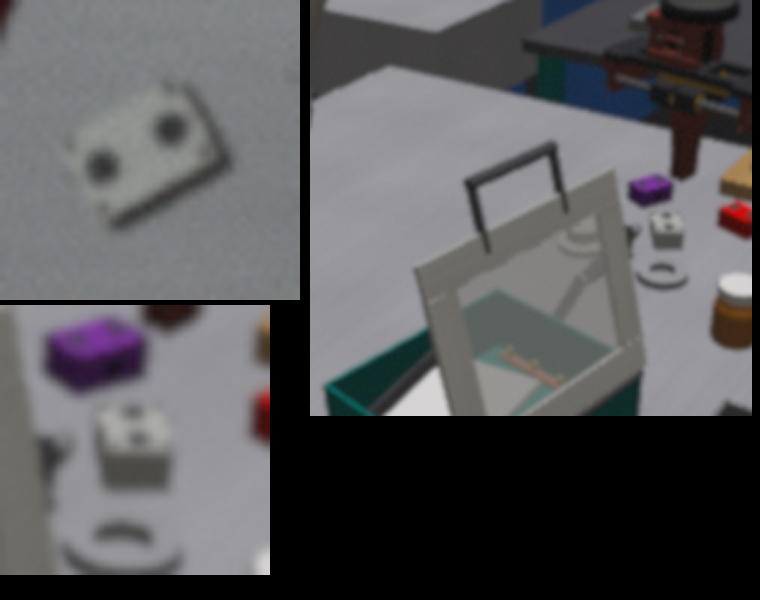

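The lid stands by itself, and the knee bar end has moved behind the lid frame at panel (630,265). In the side panel the block's bores are at about full-picture (388,177) and (391,172.5).

Run:
```python
from h import *
s=pickle.load(open("side3.pkl","rb"));t=pickle.load(open("top3.pkl","rb"))
print(proj(s,[[.5752,.3826,.032],[.5929,.354,.032]]))
f=least_squares(lambda v:np.r_[proj(s,[v[0],v[1],.032])-[389.4,174.8],proj(t,[v[0],v[1],.032])-[182.75,189.5]],[.58,.37])
print(f.x,f.fun)
```

```text
[[386.53637264 171.93698022]
 [387.54392824 176.17572462]]
[0.58692636 0.36922647] [-1.56520163 -0.66988836 -0.27099493 -1.15409932]
```

```bash
cat >> h.py <<'E'
s14=np.sin(np.radians(14));c_,e_=.96985,.03015
ex=RW.apply([c_,-e_,s14]);ey=RW.apply([-e_,c_,s14]);ez=np.cross(ex,ey)
RO=w(-.085,-.105,.012)
def rp(x,y,z): return RO+x*ex+y*ey+z*ez
E
python3 - <<'E'
from h import *
from station import r
b=np.array([.5865,.3685,.026+.163]);a=np.radians(-58.15);u=np.array([np.cos(a),np.sin(a),0])
for sg in(-1,1):
    E,_=tool(down,sg*u);P,z=tool(-ez,sg*ey)
    tgt=rp(.032,.072,.028)-.163*z
    print(sg,[None if j is None else j.round(0) for j in(r.inverse_kinematics(b,E),r.inverse_kinematics(tgt,P),r.inverse_kinematics(tgt+[0,0,.16],P))])
    if r.inverse_kinematics(b,E) is not None and r.inverse_kinematics(tgt,P) is not None: break
r.let_go()
r.reach(b+[0,0,.09],E);r.servo_line(b,speed=.12)
f=r.sense();print(f["clock"],f["contact_force"].round(1))
r.grab(30);r.servo_line(b+[0,0,.1],speed=.2)
f=r.sense();print(f["clock"],f["opening"],f["gripper_force"],f["contact_force"].round(1),sg)
r.servo_line
np.save("sg.npy",sg)
E
```

```text
-1 [array([ 29.,  23.,  72.,  -0.,  85., -93.]), array([-31.,  -7., 103.,  19.,  76.,  66.]), array([-31., -11.,  90.,  18.,  92.,  71.])]
26.225 [-0.1  0.4 -0.1]
27.425 0.059772088464905816 29.998556971549988 [-0.6  0.1 -2.7] -1
```

Run:
```python
from h import *
from station import r
P,z=tool(-ez,ey); tgt=lambda h:rp(.032,.072,.026+h)-.163*z
V,_=tool(down,RW.apply([0,1,0]))
r.reach(w(-.15,.22,.182+.17),V);r.reach(tgt(0)+[0,0,.11],P)
print(r.sense()["clock"],r.sense()["joints"].round(0),r.sense()["opening"])
r.servo_line(tgt(.006),speed=.1)
f0=r.sense()["contact_force"]
for h in np.arange(.0045,-.007,-.0015):
    r.servo_line(tgt(h),speed=.03);a=r.sense();f=a["contact_force"]-f0;print(round(h,4),f.round(1))
    if f@ez>5: break
print(a["clock"])
r.let_go();a=r.sense();print("open",a["clock"],a["opening"],a["contact_force"].round(1))
r.servo_line(tgt(0)-.03*z,speed=.1)   # rise along normal
r.servo_line(tgt(0)-.03*z+[0,0,.10],speed=.2)
r.reach(w(-.19,.05,.182+.22),V)
im=[]
for n in("top","side"):
    s=r.snapshot(n);pickle.dump(s,open(n+"4.pkl","wb"));im.append(s["frame"])
    print(n,"home top corners",proj(s,[rp(x,y,.032) for x,y in((0,0),(.042,0),(.042,.06),(0,.06))]).round(1).tolist())
cv2.imwrite("pics/p1.png",np.hstack([cv2.resize(i,(400,600),interpolation=cv2.INTER_CUBIC) for i in(im[0][110:260,340:440],im[1][165:300,245:335])])[:,:,::-1])
print(r.sense()["clock"])
```

```text
29.5833 [ -31.  -10.   95.   18.   87. -110.] 0.059779698787964984
0.0045 [ 0.4  0.  -0.1]
0.003 [ 0.8 -0.1 -0.7]
0.0015 [-0.6 -0.5 -0.7]
-0.0 [0.2 0.9 0.5]
-0.0015 [-3.7 -0.5  8.1]
32.025
open 32.6583 0.08776504310609877 [ 0.  -0.2 -0.6]
top home top corners [[410.7, 225.4], [414.5, 209.5], [392.7, 205.0], [388.9, 221.0]]
side home top corners [[264.8, 249.5], [273.5, 253.6], [289.0, 239.2], [280.0, 235.6]]
34.575
```

View pics/p1.png

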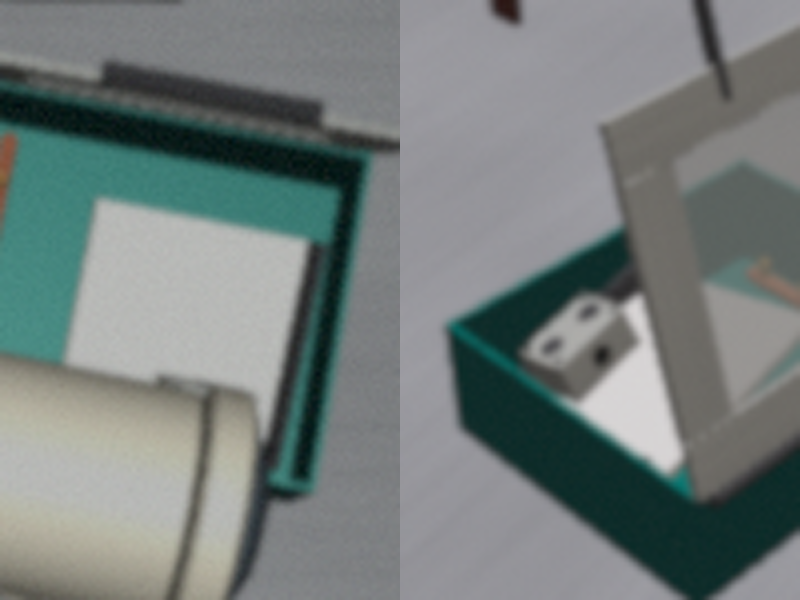

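In the side half, the block top's corner is at about full-picture (272,243). Home would be about (266.5,251.5), so the block is on the rack against the handle-side stop but about 25 mm short in y. I'll nudge it home with closed fingertips.

Run:
```python
from h import *
from station import r
r.grab(5)
best=None
for sg in(1,-1):
    P,z=tool(-ez,sg*ex)
    j=[r.inverse_kinematics(rp(x,y,.012)-.182*z,P) for x,y in((.022,.128),(.022,.07),(.055,.03))]
    print(sg,[None if k is None else k.round(0) for k in j])
    if all(k is not None for k in j):
        n=abs(j[0][5]-r.sense()["joints"][5])
        if best is None or n<best[0]: best=(n,P,z)
_,P,z=best; T=lambda x,y,h=.012:rp(x,y,h)-.182*z
r.reach(T(.022,.128)+[0,0,.1],P);r.servo_line(T(.022,.128),speed=.15)
def push(pts,ax,lim):
    f0=r.sense()["contact_force"]
    for p in pts:
        r.servo_line(T(*p),speed=.06);f=(r.sense()["contact_force"]-f0)@ax;print(np.round(p,3),round(f,1),end=' ')
        if f>lim: break
    print(r.sense()["clock"])
push([(.022,y) for y in np.arange(.123,.064,-.004)],ey,12)
```

```text
1 [array([-26., -12., 106.,  18.,  77., -18.]), array([-32.,  -9., 105.,  19.,  77., -25.]), array([-35.,  -2.,  98.,  19.,  77., -27.])]
-1 [None, None, None]
[0.022 0.123] 0.7 [0.022 0.119] 0.7 [0.022 0.115] 0.6 [0.022 0.111] 0.0 [0.022 0.107] -0.3 [0.022 0.103] -0.0 [0.022 0.099] 0.1 [0.022 0.095] 0.8 [0.022 0.091] 1.1 [0.022 0.087] -0.7 [0.022 0.083] 0.3 [0.022 0.079] 0.0 [0.022 0.075] 4.5 [0.022 0.071] 18.4 41.4417
```

Run:
```python
from h import *
from station import r
P,z=tool(-ez,ex);T=lambda x,y,h=.012:rp(x,y,h)-.182*z
r.servo_line(T(.03,.085),speed=.15);r.servo_line(T(.075,.085),speed=.15);r.servo_line(T(.075,.035),speed=.15)
f0=r.sense()["contact_force"]
for x in np.arange(.070,.05,-.003):
    r.servo_line(T(x,.035),speed=.06);f=(r.sense()["contact_force"]-f0)@ex;print(round(x,3),round(f,1),end=' ')
    if f>10: break
r.servo_line(T(x+.012,.045),speed=.1)
r.servo_line(T(x+.012,.045)+[0,0,.12],speed=.25)
V,_=tool(down,RW.apply([1,0,0]))
r.reach(w(-.1,.20,.182+.24),V)
im=[]
for n in("top","side"):
    s=r.snapshot(n);pickle.dump(s,open(n+"5.pkl","wb"));im.append(s["frame"])
cv2.imwrite("pics/p2.png",np.hstack([cv2.resize(i,(400,600),interpolation=cv2.INTER_CUBIC) for i in(im[0][110:260,340:440],im[1][165:300,245:335])])[:,:,::-1])
print(r.sense()["clock"],r.sense()["joints"].round(0))
```

```text
0.07 0.6 0.067 0.5 0.064 -0.2 0.061 -0.1 0.058 0.6 0.055 1.3 0.052 -0.1 46.5333 [  5.  -2.  76.  -0. 106.  15.]
```

View pics/p2.png

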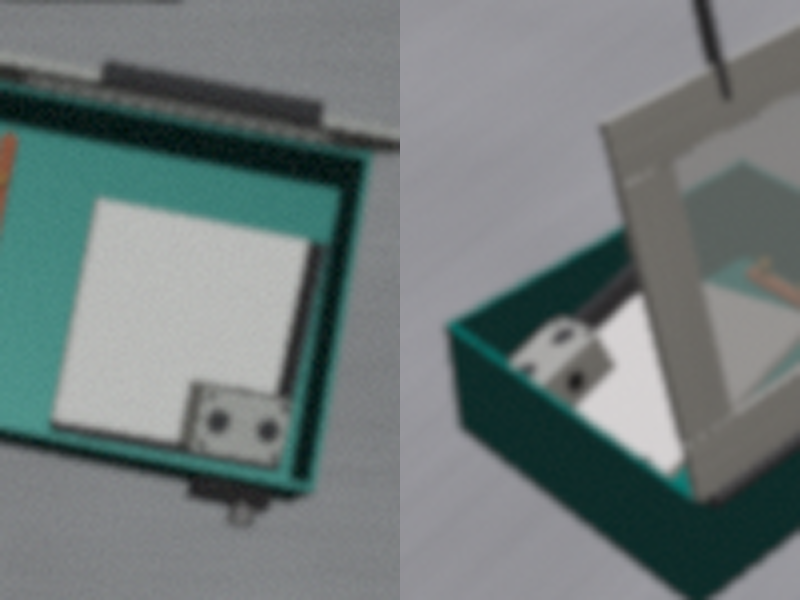

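The block lies in the low corner. In the top half its edges, from (193,382) to (282,467), meet the stops once the 32 mm height parallax is allowed for. Next I break the knee from the handle side and follow the bar down.

Run:
```python
from h import *
from station import r
E=np.load("KE.npy")
r.servo_line(kp(-.05,.20),rotation=E,speed=.25);r.servo_line(kp(-.05,.095),speed=.2)
f0=fw(r.sense())
c=None
for x in np.arange(-.045,.09,.006):
    zt=.095-.5*max(0,x+.012)
    r.servo_line(kp(x,zt),speed=.06);f=fw(r.sense())-f0;print(round(x,3),f.round(1),end=' ')
    if abs(f[0])>60: print("STOP");break
    if c is None and f[0]<-6: c=x
    if c is not None and x-c>.058: break
print(r.sense()["clock"])
r.servo_line(kp(x-.03,zt),speed=.15)
s=r.snapshot("side")
cv2.imwrite("pics/k1.png",cv2.resize(s["frame"][90:290,230:430,::-1],(600,600)))
print(r.sense()["clock"])
```

```text
-0.045 [-0.  -1.1  0.8] -0.039 [-0.7 -1.2 -0.1] -0.033 [-0.5 -0.7  0.7] -0.027 [ 0.3 -1.3 -0.2] -0.021 [-0.3 -0.5 -0.4] -0.015 [ 0.1 -1.5  0.7] -0.009 [-0.1 -1.9  0.4] -0.003 [ 0.1 -0.3  0.6] 0.003 [-0.5 -0.1 -0.5] 0.009 [-1.  -0.3  0.6] 0.015 [-0.8 -1.1  1.1] 0.021 [-0.5 -0.4 -0.2] 0.027 [-1.  -0.4  0.9] 0.033 [-2.2 -1.6  0.5] 0.039 [-5.8 -1.  -2.2] 0.045 [-12.9  -2.   -8.9] 0.051 [-22.2  -3.1 -13. ] 0.057 [-31.2  -2.3 -16. ] 0.063 [-42.1  -3.6 -18.2] 0.069 [-66.2  -5.8  -7.9] STOP
52.725
53.125
```

View pics/k1.png

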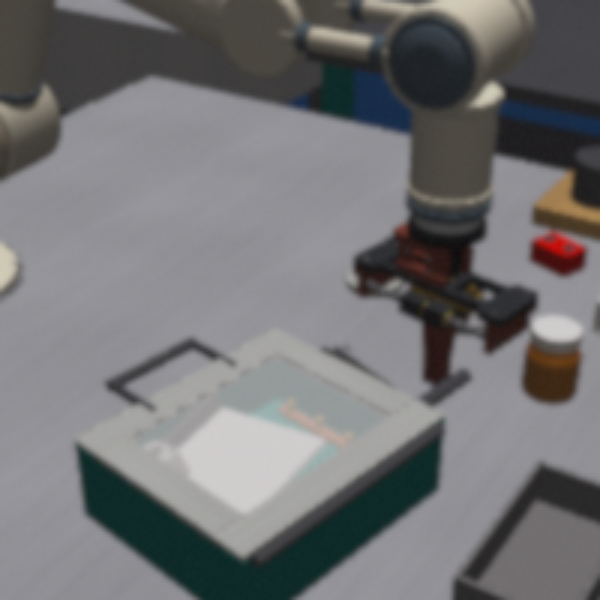

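The lid is already shut, with its handle level at crop (165,365), and the finger is beside the folded knee bar at crop (445,385). I'll move straight up and clear, then compare the scene with the first pictures.

Run:
```python
from h import *
from station import r
p=r.sense()["tcp_pos"];r.servo_line(p+[0,0,.2],speed=.2)
j=[-67.9,5.2,70.5,0,104.3,-3.2]
r.reach(w(-.12,.25,.45),np.load("KE.npy"))
r.move_joints(j);r.wait(.5)
print(r.sense()["clock"],r.sense()["contact_force"].round(1))
im=[]
for n in("top","side"):
    s=r.snapshot(n);o=pickle.load(open(n+"0.pkl","rb"))["frame"]
    d=cv2.GaussianBlur(cv2.absdiff(s["frame"],o),(0,0),1).max(2)
    k,l,st,c=cv2.connectedComponentsWithStats((d>25).astype(np.uint8))
    print(n,[st[i].tolist() for i in range(1,k) if st[i][4]>6]); im.append(s["frame"])
cv2.imwrite("pics/f1.png",np.hstack([cv2.resize(im[0][110:260,300:440],(400,430),interpolation=cv2.INTER_CUBIC),cv2.resize(im[1][170:310,240:380],(400,430),interpolation=cv2.INTER_CUBIC)])[:,:,::-1])
```

```text
58.075 [ 0.6 -0.4  0.4]
top [[179, 181, 20, 23, 102], [186, 184, 5, 5, 22], [175, 190, 5, 5, 20], [616, 308, 19, 15, 177], [556, 314, 58, 33, 543], [585, 345, 4, 5, 16]]
side [[0, 35, 35, 5, 102], [56, 45, 4, 2, 7], [81, 44, 4, 2, 7], [0, 89, 28, 4, 61], [4, 94, 26, 4, 50], [90, 174, 4, 3, 8], [93, 175, 8, 5, 20], [380, 176, 14, 11, 111], [76, 180, 6, 7, 21], [92, 182, 4, 4, 12], [64, 184, 25, 15, 121], [39, 188, 14, 8, 72], [86, 191, 7, 4, 24], [55, 198, 3, 3, 7], [87, 199, 16, 19, 222], [67, 201, 23, 30, 426], [54, 202, 10, 8, 35], [49, 215, 25, 29, 370], [288, 243, 3, 3, 7]]
```

View pics/f1.png

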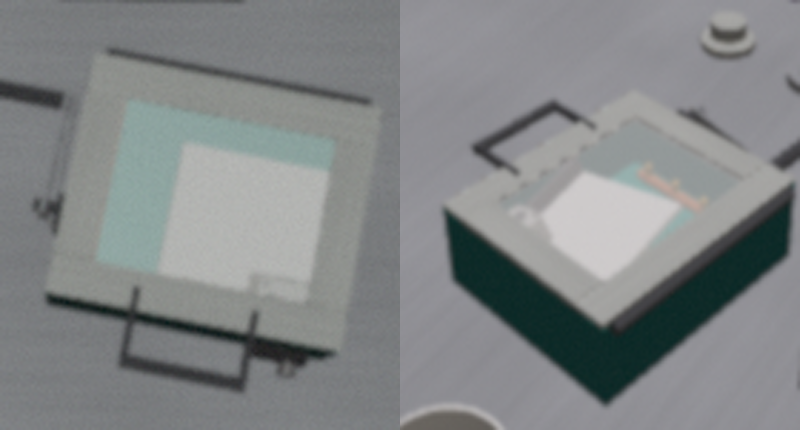

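The lid sits exactly as it did at the start, and the block shows through the pane in the low corner at about (280,288) in the left half. On the bench, only the block's old place has changed.

```bash
python3 -c "
from station import r
print(r.hand_in())"
```

```text
the job is handed in; nothing more can be done
None
```

I handed the job in at about 58 s: the lid was raised and the stay locked, the valve block is home in the rack's low corner, the lid is shut over it and nothing else on the bench moved; but I didn't see the knee break, as the lid was already down when I next looked, and the gripper then pushed the folded knee bar with up to 66 N (finger contact, I believe).

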